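Light a circuit board under the sprung lamp lid

ROBOT

A 7-joint arm with a two-finger parallel gripper is mounted at the origin on the work surface. World frame = base frame: x ahead of the robot, y to its left, z up, the work surface at z = 0. Lengths are in m, angles in rad, forces in N, time in s.
With the tool pointing down it reaches from about 0.35 to 0.9 m from the base axis. Payload 8.1 kg.
Tool frame: the origin (TCP) lies midway between the tips of the shut fingers; the grasp point (between the pads) lies 19 mm behind it; z points along the fingers, y is the line along which they close (so a half turn about z gives the same grasp; the last joint's range is limited). The gripper opens to 92 mm and grips with 3 to 60 N. Pads are 19 mm wide; open, the fingers measure 130 mm over their backs; the gripper's body (75 mm by 190 mm) begins 47 mm behind the grasp point.
Start: joints at [-1.267, 0.434, 0.025, 1.573, -0.012, 1.134, -0.075], TCP at [0.247, 0.574, 0.191] pointing down, gripper open.
Joint ranges: [-2.62, 2.62], [-0.44, 2.09], [-1.27, 1.32], [0.08, 2.57], [-1.32, 4.46], [0.12, 2], [-2.74, 2.74]. Speed limits (rad/s): [2.22, 2.22, 3.01, 3.01, 3.14, 3.14, 3.14].

INTERFACE

Orientations are given as a rotation vector (axis times angle).
In Python, from cell import arm gives the robot as it stands.
- The arm moves only by the tool arm_command, never from a script. Its arguments are lists of equal length, an entry for each row: "dp": the shift along the tool's x, y, z in units of 25 mm (1.0 is 25 mm), a list of three; "angular": the turn, a rotation vector about the tool's x, y, z in units of 0.15 rad (1.0 is 0.15 rad), a list of three; "claw": the opening, from 0 (shut) to 1 (fully open). In form: {"dp": [[x, y, z], ...], "angular": [[rx, ry, rz], ...], "claw": [claw, ...]}. A call has 1 to 10 rows; each row shifts and turns the commanded pose from where the row before left it, along the tool's axes as they then stand; what a row does not reach is not made up. A row lasts 1/10 s, in which the tool goes at most 50 mm and 8.59 degrees, less where a joint would pass 70% of its speed; a pose out of reach is approached as far as the arm can. A call with a number of a shift or a turn outside -1 to 1 is refused whole. A call with a gripper value outside its range is refused whole. The fingers move at their own pace and stop on an object; "force" is the grip in N (left out, the last holds). Time passes only in rows, so rows that do not move let the fingers close. It gives the time, the measured TCP pose, the force, the opening and the grip force at its end, in the units of the state.
- arm.observe(): the state, without advancing time (a new reading comes with each control period).
- arm.get_image(name): name is "scene" or "side" or "wrist"; returns a dict with "frame" (400x640x3 uint8, red, green, blue), "z_map" (400x640 float32, m along the optical axis (not along the pixel's ray), 0 where there is no reading), "K" (3x3 intrinsics, pixels), "R" (3x3) and "t" (3): a world point X has camera coordinates R X + t. Camera axes: x right, y down, z forward; pixel columns grow to the right and rows downward; lengths in m; the calibration is good to about 2 mm. A picture is of the moment at which its call begins.
- arm.sign_off(): hands the job in; it is judged then, once.
The state is a dict: "clock": time; "joints": joint angles; "dq": joint speeds; "joint_efforts": joint torques, N m; "position": TCP position; "ee_rot": TCP orientation; "force": force on the tool from outside, world axes, zero at the start; "ft_torque": the same for the moment, N m; "width": opening from 0.0 (shut) to 1.0 (fully open); "gripper_force": force on a finger pad.
Only numpy, scipy, OpenCV 4.12 (cv2) and the standard library are available. Lean on these libraries where they do the work, as an engineer would, in place of code of your own. Each camera call takes 0.05 s, during which the arm holds its last target. There are 200 camera calls.

TASK

Set the circuit board in its black carrier flat on the narrow sloping rest, lengthwise along the rail and centred on it, with its low end down at the orange stop, and let go of it while the lamp lid is still shut. Then take the lamp box's sprung lid by its black knob, lift it until the red pointer lines up with the yellow mark, and hold it still there: the job finishes with the robot still holding the lid by the knob, the board lying on its rest. Leave the yellow mark and the other things on the bench as they are.

Things in the scene. Friction and masses are not known exactly. Their poses are not given: they have to be found in the camera images.
- board: green circuit board fixed in a flat black carrier, 86 long (x) x 44 wide (y) x 14 high (z), about 80 to 150 g; origin at the centre of its underside, z up out of the green face. Starts lying flat on the 2 mm thick blue mat. The two ends are alike for this job.
- rest_deck: top of the fixed narrow sloping rest: aluminium rail 26 wide (the carrier overhangs 9 each side), 8 thick, on a thin post. Origin mid rail on its top face, 75 above the bench; x runs along the rail DOWN the slope (0.30 rad) towards the lamp box, y across, z square to the face; high end at x = -45. Orange stop 8 high at the low end: a carrier touching it has its origin at x = 4
- hinge (a point): point on the lid's hinge axis, mid of the lamp box's rear upper edge, 90 above the bench. Lid's frame: y the hinge axis, x from the lid's front edge to the hinge (level when shut), z square to the lid. Lamp box grey, 170 deep x 150 wide x 90 high, front facing the rest, fixed
- knob (a point): centre of the lid's black knob (lid_c0): a drum 26 in diameter and 30 long, its axis parallel to the hinge, flat ends; carried 38 above the lid's underside (30 above its 8 thick plate) on a 12 x 12 stem, 140 from the hinge, i.e. at (-140, 0, 38) in the lid's frame. Axes as the lid's.
- pointer (a point): free end of the red pointer, an 8 x 8 bar on the lid's side edge, 150 from the hinge, at (-150, 99, 4) in the lid's frame; turns with the lid
- mark_tip (a point): inner end of the yellow mark, an 8 x 8 bar on a yellow arm beside the lid, 150 from the same hinge axis, at (-150, 104, 4) in its own frame (the lid's, turned by the mark's angle); when red and yellow line up the two ends are 5 apart. Set beforehand at a different angle each time; stays put
- lid (a joint): opening angle of the white lid, rad: 0 shut, growing as its front edge rises, stop at 1.2. A spring pulls it shut, with the weight about 4.5 N at the knob when shut, rising to about 7 N at 0.7 rad; it falls shut when let go
- mark (a joint): angle of the yellow mark, rad, on the same scale as the lid's angle; the lid is at the mark when both are equal; 0.35 to 0.70
- phone: opened black phone, 72 x 150 x 8, lying on the blue mat; bystander, origin at its underside
- screwdriver: screwdriver, 150 long, lying on the bench near the robot; bystander
- spool: steel-grey wire spool, 60 across, 36 high, on the right; bystander, origin at its underside
- bottle: white bottle, 44 across, 110 high, on the right; bystander, origin at its underside
- dish: flat glass dish, 90 across, 15 high, at the far side; bystander, origin at its underside
- pot: brass pot, 72 across, 55 high, on the left; bystander, origin at its underside
- cup: blue cup, 72 across, 85 high, at the far side; bystander, origin at its underside

How it is judged:
On the way:
1. the board lies on the rest, let go, with the lid still shut (x of board in the frame of rest_deck between -0.022 and 0.008 m and y of board in the frame of rest_deck between -0.011 and 0.011 m and z of board in the frame of rest_deck between -0.003 and 0.004 m and angle between the z axis of board and the z axis of rest_deck, either way round below 0.07 rad and angle between the x axis of board and the x axis of rest_deck, either way round below 0.2 rad and contact force between board and rest_deck above 0.2 N and contact force between board and the fingers below 0.1 N and linear speed of board below 0.02 m/s and value of joint lid below 0.06 rad), for 0.3 s.
At the end, for the whole second after the job is handed in: Board free of the fingers on the rail: within 4 mm and 4 degrees of its face, 11 mm and 11 degrees of its middle line, at most 26 mm short of the stop. Lid still, within 0.08 rad of the mark, fingers on the knob with over 2 N. Mark moved under 8 mm, bystanders under 30 mm (x of board in the frame of rest_deck between -0.022 and 0.008 m and y of board in the frame of rest_deck between -0.011 and 0.011 m and z of board in the frame of rest_deck between -0.003 and 0.004 m and angle between the z axis of board and the z axis of rest_deck, either way round below 0.07 rad and angle between the x axis of board and the x axis of rest_deck, either way round below 0.2 rad and contact force between board and rest_deck above 0.2 N and contact force between board and the fingers below 0.1 N and linear speed of board below 0.02 m/s and angle between the x axis of hinge and the x axis of mark_tip, either way round below 0.08 rad and value of joint lid above 0.25 rad and velocity of joint lid between -0.08 and 0.08 rad/s and contact force between lid_c0 and the fingers above 2 N and distance of mark_tip from where it was at the start of the episode below 0.008 m and distance of each of phone, screwdriver, spool, bottle, dish, pot, cup from where it was at the start of the episode below 0.03 m); the arm keeps its last pose, push and grip.
It fails at once if the yellow mark is shifted (distance of mark_tip from where it was at the start of the episode above 0.008 m).
It fails at once if a bystander is disturbed (distance of any of phone, screwdriver, spool, bottle, dish, pot, cup from where it was at the start of the episode above 0.03 m).
It also fails if it takes over 45 s, if anything falls off the work surface, if the arm or the gripper's body presses on something with over 40 N, if the wrist force passes 120 N, or if a joint passes its speed limit or range.

## Working session

There is one attempt and no reset: what is moved stays moved. The work goes in short steps, Python scripts to look and compute and a tool call to move; the robot and the scene stay as the last step left them, time stands still between calls to the robot, and variables do not carry over. Pictures are saved under pics/ and viewed, at most 10 in all, crops included, and the job is handed in when it is done.

Besides the shell and the picture viewer there is one more tool, called after "Request:" by a JSON object that holds its "api" and its "payload". arm_command: Moves the arm, as the interface text tells. Its arguments: {"type":"object","properties":{"dp":{"type":"array","items":{"type":"array","items":{"type":"number"}}},"angular":{"type":"array","items":{"type":"array","items":{"type":"number"}}},"claw":{"type":"array","items":{"type":"number"}},"force":{"type":"number"}},"required":["dp","angular","claw"]}

```bash
mkdir -p pics; cat > h.py <<'E'
from cell import arm
import numpy as np, cv2
from scipy.spatial.transform import Rotation as Ro
def snap(n):
    d=arm.get_image(n); np.savez('pics/%s.npz'%n,**d); return d
def load(n): return np.load('pics/%s.npz'%n)
def cloud(d):
    z=d['z_map']; v,u=np.mgrid[0:z.shape[0],0:z.shape[1]]
    K=d['K']; P=np.stack([(u-K[0,2])/K[0,0]*z,(v-K[1,2])/K[1,1]*z,z],-1)
    return (P-d['t'])@d['R']
E
python3 - <<'E'
from h import *
o=arm.observe(); print(o)
for n in ['scene','side','wrist']:
    d=snap(n); cv2.imwrite(f'pics/{n}0.png',d['frame'][:,:,::-1]); print(n,d['K'].round(1).tolist(),(-d['R'].T@d['t']).round(3),d['R'][2].round(2))
E
```

```text
{'clock': 0.0, 'joints': array([-1.26659031,  0.43522551,  0.02498826,  1.57407366, -0.01157018,
        1.13399085, -0.07507289]), 'dq': array([-0.00080848, -0.00218436, -0.0001757 , -0.00022872,  0.00012294,
        0.00078672, -0.00114437]), 'joint_efforts': array([-2.17950044e-03, -6.67827988e+01,  9.83553194e-01, -3.14471233e+01,
       -6.08260953e-02,  4.23333503e-02,  1.58638977e-04]), 'position': array([0.24715537, 0.57345503, 0.19035269]), 'ee_rot': array([-6.34650807e-01, -3.07667552e+00,  2.42943930e-03]), 'force': array([-0.41468636, -0.61526347, -0.51695739]), 'ft_torque': array([ 0.04273255, -0.00268196,  0.04584867]), 'gripper_force': 0.0, 'width': 1.0033150982762398}
scene [[461.4, 0.0, 315.9], [0.0, 461.4, 200.5], [0.0, 0.0, 1.0]] [ 1.409 -0.44   0.972] [-0.64  0.37 -0.67]
side [[367.1, 0.0, 322.6], [0.0, 367.1, 194.6], [0.0, 0.0, 1.0]] [ 0.192 -0.752  0.648] [ 0.39  0.75 -0.53]
wrist [[293.0, 0.0, 320.8], [0.0, 293.0, 202.3], [0.0, 0.0, 1.0]] [0.181 0.602 0.384] [ 0.25 -0.11 -0.96]
```

View pics/scene0.png

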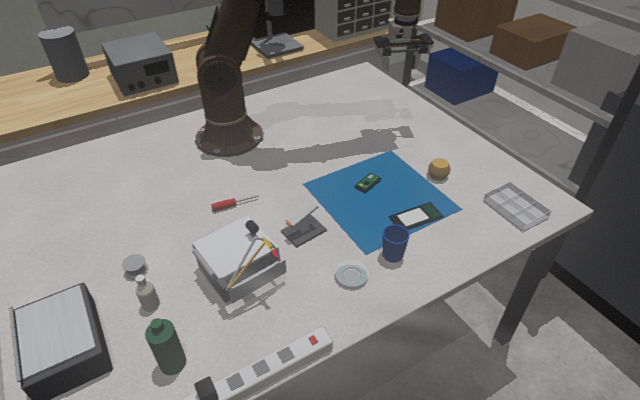

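View pics/side0.png

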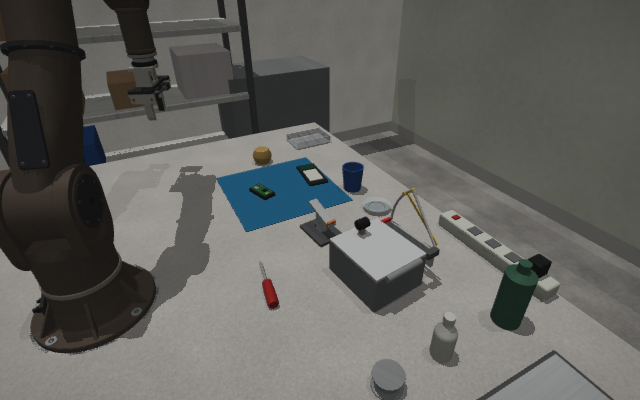

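The scene picture shows the board at (368,182), the rest at (303,226), the knob at (253,227), the red pointer at (275,253) and the yellow tip near (265,241). Next I'll measure these from the depth maps and enlarge one crop.

```bash
python3 - <<'E'
from h import *
d=load('scene');s=load('side')
a=cv2.resize(d['frame'][160:310,180:400],None,fx=3.6,fy=3.6,interpolation=cv2.INTER_CUBIC)
cv2.imwrite('pics/c1.png',a[:,:,::-1])
b=cv2.resize(s['frame'][150:310,230:460],None,fx=3.4,fy=3.4,interpolation=cv2.INTER_CUBIC)
cv2.imwrite('pics/c2.png',b[:,:,::-1])
for n,D,(br,rr,lr,kr) in [('scene',d,((165,198,350,388),(198,246,278,330),(215,300,190,290),(218,238,244,262))),('side',s,((178,202,244,280),(195,248,298,345),(215,305,325,440),(215,232,353,372)))]:
    P=cloud(D); f=D['frame'].astype(int)
    def reg(r): return P[r[0]:r[1],r[2]:r[3]].reshape(-1,3),f[r[0]:r[1],r[2]:r[3]].reshape(-1,3)
    p,c=reg(br); m=(p[:,2]>.010)&(p[:,2]<.03)
    q=p[m]; rect=cv2.minAreaRect((q[:,:2]*1000).astype(np.float32)); print(n,'board',m.sum(),rect,np.median(q[:,2]), 'mat z',np.median(p[~m][:,2]))
    p,c=reg(rr); m=(p[:,2]>.045)&(p[:,2]<.11); q=p[m]; print('rail pts',m.sum(),q.min(0),q.max(0))
    # plane RANSAC
    best=None;rng=np.random.default_rng(0)
    for i in range(500):
        t=q[rng.choice(len(q),3,False)]; nn=np.cross(t[1]-t[0],t[2]-t[0]); L=np.linalg.norm(nn)
        if L<1e-7: continue
        nn/=L; nn*=np.sign(nn[2])
        if abs(np.arccos(nn[2])-.3)>.15: continue
        k=abs((q-t[0])@nn)<.002
        if best is None or k.sum()>best[0].sum(): best=(k,nn)
    if best is not None:
        k=best[0]; w=q[k]; cc=w.mean(0); nn=np.linalg.svd(w-cc)[2][2]; nn*=np.sign(nn[2])
        print(' plane',k.sum(),cc,nn,np.arccos(nn[2]),'dir',np.degrees(np.arctan2(nn[1],nn[0])), cv2.minAreaRect((w[:,:2]*1000).astype(np.float32)))
    p,c=reg(lr); m=(abs(p[:,2]-.098)<.004)&(c.min(1)>110); print('lid',m.sum(),np.median(p[m][:,2]),cv2.minAreaRect((p[m][:,:2]*1000).astype(np.float32)))
    p,c=reg(kr); m=(p[:,2]>.112)&(c.max(1)<90); print('knob',m.sum(),p[m].min(0),p[m].max(0),np.median(p[m],0))
    R=(f[...,0]>140)&(f[...,1]<60)&(f[...,2]<60)&(P[...,2]>.06)&(P[...,0]>.4); 
    print('red',R.sum(),P[R].min(0) if R.any() else 0,P[R].max(0) if R.any() else 0)
    Y=(f[...,0]>120)&(f[...,1]>90)&(f[...,2]<80)&(P[...,2]>.08)&(P[...,0]>.4)
    vv,uu=np.nonzero(Y);print('yel',Y.sum()); 
    if Y.any(): 
        i=np.argsort(vv)[::max(1,len(vv)//10)]; print(np.c_[uu[i],vv[i],(P[vv[i],uu[i]]*1000).round()].astype(int).tolist())
E
```

```text
scene board 253 ((488.48419189453125, 278.3001708984375), (56.41254425048828, 93.71419525146484), 19.50312042236328) 0.016759492325919178 mat z 0.003296476352559194
rail pts 357 [ 0.55277128 -0.05672583  0.04557932] [0.59195622 0.04078204 0.09194529]
 plane 165 [ 0.57278365 -0.00625916  0.07461027] [ 0.03320121 -0.29191814  0.95586687] 0.298200014803005 dir -83.51136719767118 ((572.0017700195312, -7.397151947021484), (29.8497371673584, 94.17313385009766), 6.866281509399414)
lid 2516 0.09896609581005539 ((621.2084350585938, -224.67852783203125), (187.42665100097656, 182.62538146972656), 6.486454963684082)
knob 108 [ 0.58545111 -0.44002018  0.11718203] [ 1.40947974 -0.15370162  0.97175536] [ 0.60899425 -0.16843787  0.1377682 ]
red 0 0 0
yel 71
[[265, 239, 710, -176, 191], [266, 241, 722, -179, 196], [264, 243, 718, -183, 188], [267, 244, 727, -179, 191], [270, 245, 734, -175, 192], [260, 247, 716, -193, 179], [257, 251, 716, -202, 169], [253, 256, 721, -215, 164], [249, 262, 718, -225, 147], [244, 267, 721, -240, 140], [229, 287, 727, -286, 103]]
side board 176 ((491.8005676269531, 277
[... 427 characters left out ...]
359116554260254)
lid 3007 0.09673976840326655 ((620.9716186523438, -223.86557006835938), (182.59901428222656, 178.39341735839844), 7.3936285972595215)
knob 155 [ 0.5818678  -0.18295324  0.11343582] [ 0.61313824 -0.1577477   0.14096146] [ 0.59317688 -0.17397711  0.13247285]
red 12 [ 0.67080001 -0.15085187  0.09523369] [ 0.6960803  -0.14497533  0.09820186]
yel 34
[[413, 188, 734, -177, 191], [415, 190, 737, -182, 187], [408, 193, 715, -183, 185], [409, 196, 714, -189, 181], [411, 198, 716, -194, 177], [416, 207, 717, -214, 163], [420, 214, 720, -228, 150], [431, 234, 720, -271, 121], [433, 236, 727, -272, 113], [434, 239, 724, -279, 110], [436, 242, 726, -285, 105], [437, 244, 726, -289, 102]]
```

View pics/c1.png

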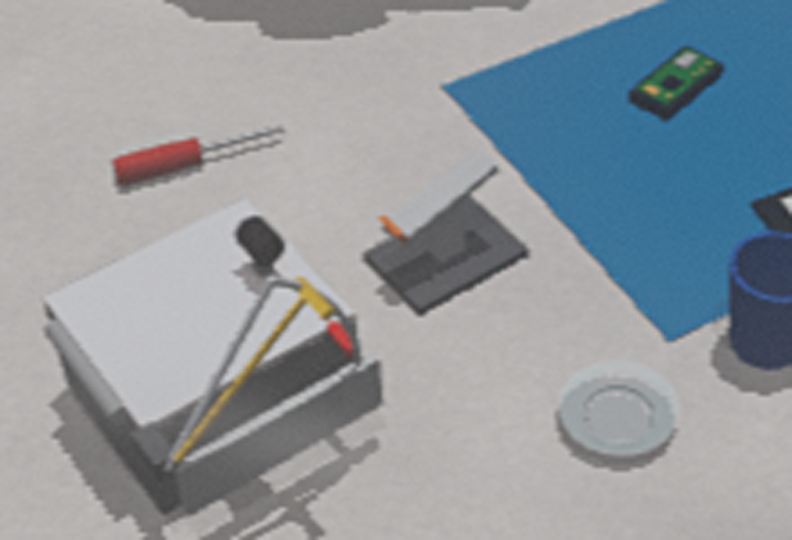

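View pics/c2.png

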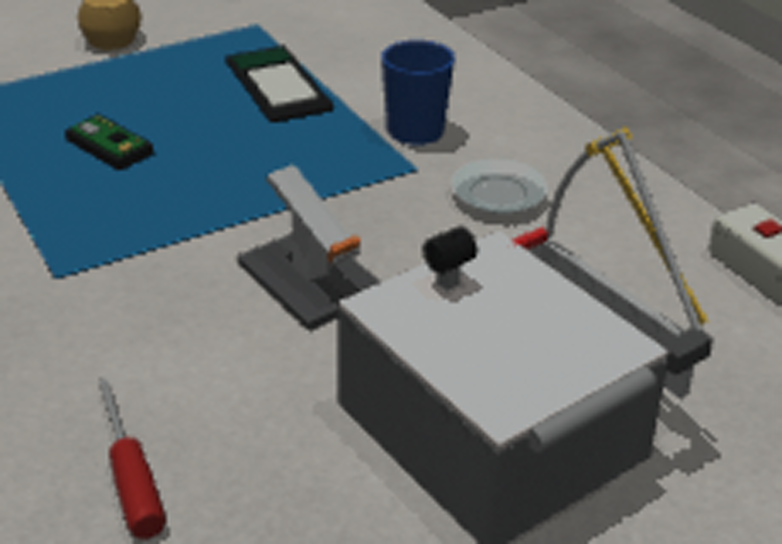

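The crops show the rail sloping down to the orange stop towards the box, the knob at the lid's front, and red and yellow on the far (+x) side. Estimates:

| Item | Position (m) | Other |
|---|---|---|
| Board | (0.490, 0.278) | yaw about -71.5° |
| Rail | centre about (0.572, -0.007) | direction -83.5° |
| Knob | about (0.598, -0.168, 0.128) | — |
| Mark | — | about 0.65 rad |

The heights agree with the given sizes.

```bash
cat >> h.py <<'E'
def toolR(close_deg,appr=(0,0,-1)):
    z=np.array(appr,float); z/=np.linalg.norm(z); c=np.radians(close_deg); y=np.array([np.cos(c),np.sin(c),0]); y-=z*(y@z); y/=np.linalg.norm(y)
    return np.stack([np.cross(y,z),y,z],1)
def plan(p,R):
    o=arm.observe(); R0=Ro.from_rotvec(o['ee_rot']).as_matrix()
    print('clock',round(o['clock'],2),'pos',o['position'].round(4),'F',o['force'].round(1),'w',round(o['width'],3),'gf',round(o['gripper_force'],1),'j',o['joints'].round(2))
    print('rot units',(Ro.from_matrix(R0.T@R).as_rotvec()/.15).round(2),'then dp units',(R.T@(np.array(p)-o['position'])/.025).round(2))
E
python3 -c "
from h import *
plan((.49,.278,.13),toolR(18.5))"
```

```text
clock 0.15 pos [0.2472 0.5736 0.1905] F [-0.3 -0.   0.8] w 1.0 gf 0.0 j [-1.27  0.44  0.02  1.57 -0.01  1.13 -0.08]
rot units [-0.01  0.    5.61] then dp units [-14.3    5.46   2.42]
```

Request:
{"api": "arm_command", "payload": {"dp": [[0,0,0],[0,0,0],[0,0,0],[0,0,0],[0,0,0],[0,0,0],[-0.9,0.34,0],[-0.9,0.34,0],[-0.9,0.34,0],[-0.9,0.34,0]], "angular": [[0,0,0.93],[0,0,0.93],[0,0,0.94],[0,0,0.94],[0,0,0.94],[0,0,0.93],[0,0,0],[0,0,0],[0,0,0],[0,0,0]], "claw": [1,1,1,1,1,1,1,1,1,1]}}

```text
clock: 1.15
position: [0.3085, 0.4985, 0.1908]
ee_rot: [1.836, 2.549, -0.001]
force: [-0.4, 0.3, -0.7]
width: 0.996
gripper_force: 0.0
```

Request:
{"api": "arm_command", "payload": {"dp": [[-0.95,0.36,0.2],[-0.95,0.36,0.2],[-0.95,0.36,0.2],[-0.95,0.36,0.2],[-0.95,0.36,0.2],[-0.95,0.36,0.2],[-0.95,0.36,0.2],[-0.95,0.36,0.2],[-0.95,0.36,0.2],[-0.95,0.36,0.2]], "angular": [[0,0,0],[0,0,0],[0,0,0],[0,0,0],[0,0,0],[0,0,0],[0,0,0],[0,0,0],[0,0,0],[0,0,0]], "claw": [1,1,1,1,1,1,1,1,1,1]}}

```text
clock: 2.15
position: [0.4691, 0.3017, 0.1408]
ee_rot: [-1.836, -2.549, 0.001]
force: [0.7, -0.1, -0.2]
width: 0.998
gripper_force: 0.0
```

```bash
python3 - <<'E'
from h import *
plan((.49,.278,.13),toolR(18.5))
d=snap('wrist'); cv2.imwrite('pics/w1.png',d['frame'][:,:,::-1]); P=cloud(d); f=d['frame'].astype(int)
m=(P[...,2]>.0125)&(P[...,2]<.025)&(abs(P[...,0]-.49)<.08)&(abs(P[...,1]-.278)<.08)
n,l,st,_=cv2.connectedComponentsWithStats(m.astype(np.uint8)); i=1+np.argmax(st[1:,4]); q=P[l==i]
print(st[i],cv2.minAreaRect((q[:,:2]*1000).astype(np.float32)),np.median(q[:,2]))
E
```

```text
clock 2.15 pos [0.4691 0.3017 0.1408] F [ 0.7 -0.1 -0.2] w 0.998 gf 0.0 j [-0.89  0.38  0.3   1.82 -0.13  0.96 -0.21]
rot units [-0.  0. -0.] then dp units [-1.17  0.49  0.43]
[ 315  174   40   72 2734] ((492.9599609375, 281.4068908691406), (43.94158172607422, 85.42803955078125), 18.623554229736328) 0.01626867666995571
```

View pics/w1.png

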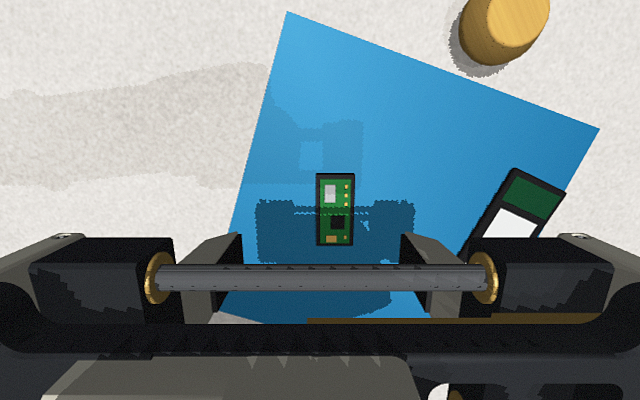

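The wrist view shows the board at (335,209), fully seen between the open fingers. It measures 44 x 85.4 at (0.492, 0.280), yaw 18.6°, which matches the given size. Going down to grasp.

```bash
python3 -c "
from h import *
plan((.4915,.280,.007),toolR(18.6))"
```

```text
clock 2.2 pos [0.472  0.2969 0.1402] F [ 1.5 -3.4  0.4] w 0.999 gf 0.0 j [-0.88  0.38  0.3   1.82 -0.13  0.96 -0.21]
rot units [-0.    0.02 -0.05] then dp units [-0.89  0.52  5.33]
```

Request:
{"api": "arm_command", "payload": {"dp": [[-0.45,0.26,0.5],[-0.44,0.26,0.9],[0,0,0.9],[0,0,0.9],[0,0,0.6],[0,0,0],[0,0,0]], "angular": [[0,0,0],[0,0,0],[0,0,0],[0,0,0],[0,0,0],[0,0,0],[0,0,0]], "claw": [1,1,1,1,1,1,1]}}

```text
clock: 2.9
position: [0.488, 0.2857, 0.0463]
ee_rot: [-1.836, -2.549, 0.001]
force: [0.3, 0.6, 0.7]
width: 1.0
gripper_force: 0.0
```

```bash
python3 -c "
from h import *
plan((.4915,.280,.007),toolR(18.6))"
```

```text
clock 2.9 pos [0.488  0.2857 0.0463] F [0.3 0.6 0.7] w 1.0 gf 0.0 j [-0.82  0.51  0.27  1.89 -0.19  0.76 -0.12]
rot units [-0.    0.   -0.01] then dp units [-0.26  0.06  1.57]
```

Request:
{"api": "arm_command", "payload": {"dp": [[-0.26,0.06,0.4],[0,0,0.6],[0,0,0.57],[0,0,0],[0,0,0],[0,0,0],[0,0,0],[0,0,0],[0,0,0]], "angular": [[0,0,0],[0,0,0],[0,0,0],[0,0,0],[0,0,0],[0,0,0],[0,0,0],[0,0,0],[0,0,0]], "claw": [1,1,1,0.3,0.3,0.3,0.3,0.3,0.3], "force": 25}}

```text
clock: 3.8
position: [0.4917, 0.2802, 0.0072]
ee_rot: [1.836, 2.549, 0.001]
force: [-0.0, -0.8, -0.3]
width: 0.527
gripper_force: 0.0
```

Request:
{"api": "arm_command", "payload": {"dp": [[0,0,0],[0,0,0],[0,0,0],[0,0,0]], "angular": [[0,0,0],[0,0,0],[0,0,0],[0,0,0]], "claw": [0.2,0.2,0.2,0.2]}}

```text
clock: 4.2
position: [0.4916, 0.28, 0.0069]
ee_rot: [-1.836, -2.549, 0.0]
force: [-0.5, 0.2, -0.0]
width: 0.214
gripper_force: 0.0
```

Request:
{"api": "arm_command", "payload": {"dp": [[0,0,-0.5],[0,0,-1],[0,0,-1],[0,0,-1],[0,0,-1],[0,0,-0.5],[0,0,0],[0,0,0]], "angular": [[0,0,0],[0,0,0],[0,0,0],[0,0,0],[0,0,0],[0,0,0],[0,0,0],[0,0,0]], "claw": [0.2,0.2,0.2,0.2,0.2,0.2,0.2,0.2]}}

```text
clock: 5.0
position: [0.4912, 0.2799, 0.1315]
ee_rot: [-1.836, -2.549, 0.0]
force: [-0.4, 0.7, -0.9]
width: 0.204
gripper_force: 0.0
```

```bash
python3 - <<'E'
from h import *
o=arm.observe()
# board on rail: rail frame
ps=np.radians(-83.4); a=.30
x=np.array([np.cos(a)*np.cos(ps),np.cos(a)*np.sin(ps),-np.sin(a)]); z=np.array([np.sin(a)*np.cos(ps),np.sin(a)*np.sin(ps),np.cos(a)])
O=np.array([.572,-.0075,.075]); 
# TCP in board frame: 5mm above underside
tc=O+x*0.0+z*.005
R=toolR(6.6,-z)
for hh in (.06,.006): plan(tc+z*hh,R)
d=snap('wrist'); P=cloud(d)
c=o['position']
q=P[(abs(P[...,:2]-c[:2]).max(-1)<.07)&(abs(P[...,2]-(c[2]+.009))<.004)]
print(len(q)); 
if len(q): print(cv2.minAreaRect((q[:,:2]*1000).astype(np.float32)),np.median(q[:,2]))
E
```

```text
clock 5.0 pos [0.4912 0.2799 0.1315] F [-0.4  0.7 -0.9] w 0.204 gf 0.0 j [-0.84  0.4   0.3   1.82 -0.14  0.95 -0.15]
rot units [-0.21  1.99  1.37] then dp units [-11.93   1.89  -3.93]
clock 5.0 pos [0.4912 0.2799 0.1315] F [-0.4  0.7 -0.9] w 0.204 gf 0.0 j [-0.84  0.4   0.3   1.82 -0.14  0.95 -0.15]
rot units [-0.21  1.99  1.37] then dp units [-11.93   1.89  -1.77]
0
```

```bash
python3 - <<'E'
from h import *
d=snap('wrist'); cv2.imwrite('pics/w2.png',d['frame'][:,:,::-1]); P=cloud(d)
m=(P[...,2]>.0125)&(P[...,2]<.025)&(abs(P[...,0]-.49)<.08)&(abs(P[...,1]-.278)<.08)
q=P[m]; print(len(q),cv2.minAreaRect((q[:,:2]*1000).astype(np.float32)),np.median(q[:,2]))
E
```

```text
3099 ((493.0209045410156, 281.018798828125), (44.0112190246582, 85.16984558105469), 18.533245086669922) 0.016262506891535865
```

View pics/w2.png

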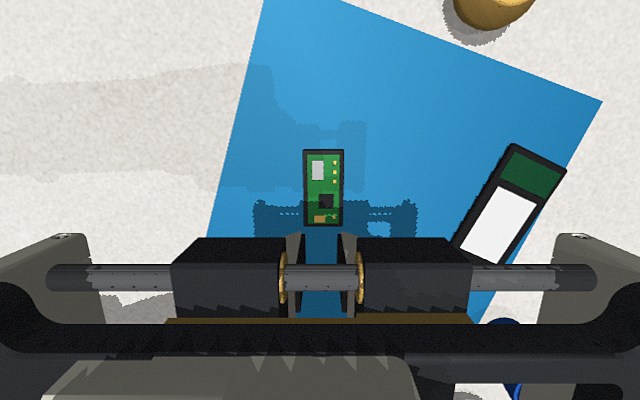

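```bash
python3 - <<'E'
from h import *
d=load('wrist'); P=cloud(d); o=arm.observe(); p=o['position']; R=Ro.from_rotvec(o['ee_rot']).as_matrix()
for k in (0,-.019,-.05): 
    c=d['R']@(p+R[:,2]*k)+d['t']; print(k,(d['K']@c/c[2]).round(1))
T=(P-p)@R
for r,c in [(238,294),(238,348),(250,294),(250,348),(260,290),(280,296),(310,297),(310,347),(300,296),(300,348),(265,200),(240,200)]: print(r,c,(T[r,c]*1000).round(1),d['z_map'][r,c])
E
```

```text
0 [319.8 227.5   1. ]
-0.019 [319.8 237.8   1. ]
-0.05 [319.7 259.8   1. ]
238 294 [ 11.4 -13.9 -47.1] 0.15803933
238 348 [ 11.3  15.3 -46.8] 0.15845211
250 294 [ 11.1 -12.6 -61.7] 0.14403622
250 348 [ 11.6  13.8 -62.6] 0.14311159
260 290 [ 11.2 -13.5 -72.5] 0.13359042
280 296 [  28.7   -6.6 -120. ] 0.08317225
310 297 [ -8.2 -10.  -82.2] 0.12944801
310 347 [ -6.4  11.9 -84.7] 0.12661412
300 296 [ -3.5 -10.4 -81.7] 0.12864448
300 348 [  0.6  11.8 -87.9] 0.121696
265 200 [  36.3  -30.8 -125.6] 0.075698145
240 200 [  36.8  -36.9 -110.2] 0.09041849
```

```bash
python3 - <<'E'
from h import *
d=load('wrist'); P=cloud(d); o=arm.observe(); p=o['position']; R=Ro.from_rotvec(o['ee_rot']).as_matrix()
T=(P-p)@R*1000
for r in range(224,320,6):
    print(r,[tuple(T[r,c].round().astype(int)) for c in (285,291,297,303,320,340,346,352)])
for c in (310,320,330):
    c3=None
E
```

```text
224 [(np.int64(-43), np.int64(-41), np.int64(128)), (np.int64(-43), np.int64(-34), np.int64(128)), (np.int64(-44), np.int64(-27), np.int64(130)), (np.int64(-40), np.int64(-19), np.int64(118)), (np.int64(-39), np.int64(0), np.int64(116)), (np.int64(-39), np.int64(23), np.int64(116)), (np.int64(-43), np.int64(30), np.int64(128)), (np.int64(-44), np.int64(38), np.int64(129))]
230 [(np.int64(-50), np.int64(-41), np.int64(127)), (np.int64(-51), np.int64(-34), np.int64(128)), (np.int64(-51), np.int64(-27), np.int64(128)), (np.int64(-51), np.int64(-20), np.int64(128)), (np.int64(-51), np.int64(0), np.int64(128)), (np.int64(-51), np.int64(24), np.int64(129)), (np.int64(-51), np.int64(31), np.int64(129)), (np.int64(-51), np.int64(38), np.int64(128))]
236 [(np.int64(11), np.int64(-19), np.int64(-44)), (np.int64(11), np.int64(-16), np.int64(-43)), (np.int64(11), np.int64(-13), np.int64(-44)), (np.int64(10), np.int64(-9), np.int64(-40)), (np.int64(-59), np.int64(0), np.int64(129)), (np.int64(10), np.int64(11), np.int64(-40)), (np.int64(11), np.int64(14), np.int64(-44)), (np.int64(12), np.int64(1
[... 4139 characters left out ...]
(np.int64(2), np.int64(-11), np.int64(-95)), (np.int64(-7), np.int64(-10), np.int64(-82)), (np.int64(-157), np.int64(-21), np.int64(130)), (np.int64(-156), np.int64(0), np.int64(128)), (np.int64(-156), np.int64(26), np.int64(128)), (np.int64(-7), np.int64(12), np.int64(-83)), (np.int64(7), np.int64(12), np.int64(-103))]
314 [(np.int64(12), np.int64(-11), np.int64(-112)), (np.int64(-1), np.int64(-11), np.int64(-95)), (np.int64(-167), np.int64(-29), np.int64(130)), (np.int64(-166), np.int64(-22), np.int64(129)), (np.int64(-165), np.int64(0), np.int64(128)), (np.int64(-164), np.int64(26), np.int64(127)), (np.int64(-165), np.int64(33), np.int64(128)), (np.int64(4), np.int64(12), np.int64(-102))]
```

The picture shows the board untouched at (323,187) with the fingers shut well above it. Depth puts the real fingertips about 39 mm behind the reported TCP, so I passed over the board. I'll correct for that offset and go down again.

Request:
{"api": "arm_command", "payload": {"dp": [[0,0,0.6],[0,0,0.9],[0,0,0.9],[0,0,0.9],[0,0,0.9],[0,0,0.6],[0,0,0.4],[0,0,0],[0,0,0],[0,0,0]], "angular": [[0,0,0],[0,0,0],[0,0,0],[0,0,0],[0,0,0],[0,0,0],[0,0,0],[0,0,0],[0,0,0],[0,0,0]], "claw": [1,1,1,1,1,1,1,1,1,1]}}

```text
clock: 6.1
position: [0.4921, 0.2803, 0.0026]
ee_rot: [1.836, 2.549, 0.002]
force: [-0.5, -0.3, -0.4]
width: 0.99
gripper_force: 0.0
```

```bash
python3 - <<'E'
from h import *
plan((.4920,.280,-.034),toolR(18.6))
d=snap('wrist'); P=cloud(d); o=arm.observe(); p=o['position']; R=Ro.from_rotvec(o['ee_rot']).as_matrix()
T=(P-p)@R*1000
m=(abs(T[...,1])<75)&(abs(T[...,1])>35)&(abs(T[...,0])<14)&(T[...,2]>-90)&(P[...,2]>.022)
print('tip z',np.percentile(T[m][:,2],[50,90,98,100]),'world min z',P[m][:,2].min())
E
```

```text
clock 6.1 pos [0.4921 0.2803 0.0026] F [-0.5 -0.3 -0.4] w 0.99 gf 0.0 j [-0.79  0.57  0.25  1.92 -0.21  0.67 -0.09]
rot units [ 0.01 -0.   -0.02] then dp units [-0.01 -0.01  1.46]
tip z [-64.13412264 -43.70910903 -37.67521894 -34.83717321] world min z 0.03745535811611055
```

Request:
{"api": "arm_command", "payload": {"dp": [[0,0,0.5],[0,0,0.5],[0,0,0.25],[0,0,0],[0,0,0]], "angular": [[0,0,0],[0,0,0],[0,0,0],[0,0,0],[0,0,0]], "claw": [1,1,1,1,1]}}

```text
clock: 6.65
position: [0.4915, 0.2798, -0.0297]
ee_rot: [-1.836, -2.549, 0.001]
force: [-0.3, -0.5, 0.3]
width: 1.0
gripper_force: 0.0
```

Request:
{"api": "arm_command", "payload": {"dp": [[0,0,0],[0,0,0],[0,0,0],[0,0,0],[0,0,0],[0,0,0],[0,0,0],[0,0,0]], "angular": [[0,0,0],[0,0,0],[0,0,0],[0,0,0],[0,0,0],[0,0,0],[0,0,0],[0,0,0]], "claw": [0.3,0.3,0.3,0.3,0.3,0.3,0.3,0.3], "force": 25}}

```text
clock: 7.45
position: [0.4917, 0.28, -0.0293]
ee_rot: [1.836, 2.549, 0.0]
force: [-0.0, 0.3, 0.7]
width: 0.474
gripper_force: 25.0
```

Gripped: the width is 43.6 mm, which matches the board. TCP is 31 mm below the board's underside. Lifting.

Request:
{"api": "arm_command", "payload": {"dp": [[0,0,-0.4],[0,0,-0.8],[0,0,-1],[0,0,-1],[0,0,-1],[0,0,-1],[0,0,-0.5],[0,0,0]], "angular": [[0,0,0],[0,0,0],[0,0,0],[0,0,0],[0,0,0],[0,0,0],[0,0,0],[0,0,0]], "claw": [0.3,0.3,0.3,0.3,0.3,0.3,0.3,0.3]}}

```text
clock: 8.25
position: [0.4925, 0.2806, 0.1149]
ee_rot: [1.836, 2.549, 0.005]
force: [-0.4, 0.1, -0.9]
width: 0.472
gripper_force: 25.0
```

```bash
cat >> h.py <<'E'
ps=np.radians(-83.6); a=.30
X=np.array([np.cos(a)*np.cos(ps),np.cos(a)*np.sin(ps),-np.sin(a)]); Z=np.array([np.sin(a)*np.cos(ps),np.sin(a)*np.sin(ps),np.cos(a)]); Y=np.cross(Z,X)
O=np.array([.572,-.0075,.075]); TB=-.0315
RR=toolR(6.4,-Z)
E
python3 - <<'E'
from h import *
for n,r in [('scene',(198,246,278,330)),('side',(195,248,298,345))]:
    d=load(n);P=cloud(d);f=d['frame'].astype(int);sl=np.s_[r[0]:r[1],r[2]:r[3]]
    L=((P[sl].reshape(-1,3)-O)@np.stack([X,Y,Z],1))*1000; c=f[sl].reshape(-1,3)
    m=(abs(L[:,2])<5)&(abs(L[:,1])<20)&(abs(L[:,0])<60)&(c.max(1)-c.min(1)<40)
    print(n,m.sum(),'x',np.percentile(L[m][:,0],[0,2,50,98,100]).round(1),'y',np.percentile(L[m][:,1],[2,50,98]).round(1),'z',np.median(L[m][:,2]).round(1))
    m=(c[:,0]>c[:,2]+60)&(c[:,0]>c[:,1]+30); print(' orange',m.sum(),L[m].min(0).round(),L[m].max(0).round(),np.median(L[m],0).round())
plan(O-X*.006+Z*(TB+.055),RR); plan(O-X*.006+Z*(TB+.008),RR)
d=snap('wrist'); cv2.imwrite('pics/w3.png',d['frame'][:,:,::-1])
E
```

```text
scene 270 x [-49.1 -47.9  -2.3  48.7  50.2] y [-14.2   1.2  14.1] z -0.4
 orange 16 [ 42. -12.   5.] [47. 14. 11.] [44.  3.  8.]
side 216 x [-49.  -45.6   1.3  50.5  53.5] y [-13.8  -1.1  12.6] z -2.9
 orange 19 [ 44. -13.   3.] [50. 13.  7.] [47. -1.  5.]
clock 8.25 pos [0.4925 0.2806 0.1149] F [-0.4  0.1 -0.9] w 0.472 gf 25.0 j [-0.83  0.42  0.3   1.83 -0.15  0.91 -0.14]
rot units [-0.19  1.98  1.4 ] then dp units [-11.51   1.88  -2.9 ]
clock 8.25 pos [0.4925 0.2806 0.1149] F [-0.4  0.1 -0.9] w 0.472 gf 25.0 j [-0.83  0.42  0.3   1.83 -0.15  0.91 -0.14]
rot units [-0.19  1.98  1.4 ] then dp units [-11.51   1.88  -1.02]
```

View pics/w3.png

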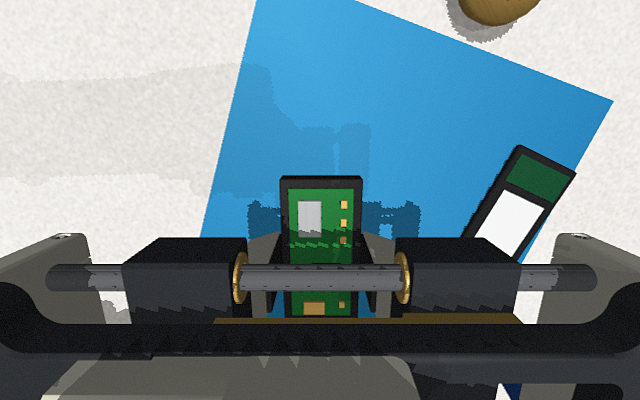

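The board is held level between the fingers at (320,245). The rest model agrees in both views: rail ±45 x ±13, stop at 44–47. Moving over the rest.

Request:
{"api": "arm_command", "payload": {"dp": [[0,0,0],[0,0,0],[0,0,0],[-0.6,0.15,-0.3],[-0.95,0.16,-0.3],[-0.95,0.16,-0.3],[-0.95,0.16,-0.3],[-0.95,0.16,-0.3],[-0.95,0.16,-0.3],[-0.95,0.16,-0.3]], "angular": [[-0.06,0.66,0.46],[-0.06,0.66,0.47],[-0.07,0.66,0.47],[0,0,0],[0,0,0],[0,0,0],[0,0,0],[0,0,0],[0,0,0],[0,0,0]], "claw": [0.3,0.3,0.3,0.3,0.3,0.3,0.3,0.3,0.3,0.3]}}

```text
clock: 9.3
position: [0.5372, 0.1165, 0.1162]
ee_rot: [-1.934, -2.167, -0.281]
force: [1.3, -0.4, -0.3]
width: 0.475
gripper_force: 25.0
```

Request:
{"api": "arm_command", "payload": {"dp": [[-0.95,0.16,-0.2],[-0.95,0.16,-0.2],[-0.95,0.16,-0.2],[-0.9,0.16,-0.2],[-0.8,0.13,0],[-0.6,0,0],[0,0,0],[0,0,0]], "angular": [[0,0,0],[0,0,0],[0,0,0],[0,0,0],[0,0,0],[0,0,0],[0,0,0],[0,0,0]], "claw": [0.3,0.3,0.3,0.3,0.3,0.3,0.3,0.3]}}

```text
clock: 10.1
position: [0.5704, -0.0073, 0.098]
ee_rot: [-1.935, -2.164, -0.285]
force: [0.1, 0.1, -1.6]
width: 0.476
gripper_force: 25.0
```

```bash
python3 - <<'E'
from h import *
plan(O-X*.006+Z*(TB+.006),RR)
for n in('side','scene'):
    d=snap(n); P=cloud(d)
    L=(P-O)@np.stack([X,Y,Z],1)*1000
    f=d['frame'].astype(int); g=(f[...,1]>f[...,0]+15)&(f[...,1]>f[...,2]+10)&(abs(L)<90).all(-1)
    print(n,g.sum(),np.percentile(L[g],[5,50,95],axis=0).round().tolist() if g.any() else '')
E
```

```text
clock 10.1 pos [ 0.5704 -0.0073  0.098 ] F [ 0.1  0.1 -1.6] w 0.476 gf 25.0 j [-0.08  0.51  0.29  1.78 -0.5   1.02  0.59]
rot units [-0.03  0.02 -0.01] then dp units [-0.05  0.06  1.89]
side 123 [[-13.0, -17.0, 64.0], [9.0, -0.0, 66.0], [31.0, 15.0, 68.0]]
scene 31 [[11.0, -15.0, 66.0], [17.0, 6.0, 69.0], [27.0, 17.0, 71.0]]
```

Request:
{"api": "arm_command", "payload": {"dp": [[-0.05,0.06,0.5],[0,0,0.7],[0,0,0.6],[0,0,0.15],[0,0,0.08],[0,0,0.0],[0,0,0]], "angular": [[0,0,0],[0,0,0],[0,0,0],[0,0,0],[0,0,0],[0,0,0],[0,0,0]], "claw": [0.3,0.3,0.3,0.3,0.3,0.3,0.3]}}

```text
clock: 10.9
position: [0.5712, 0.0055, 0.0499]
ee_rot: [-1.937, -2.164, -0.288]
force: [-0.2, 0.1, -2.0]
width: 0.478
gripper_force: 25.0
```

Request:
{"api": "arm_command", "payload": {"dp": [[0,0,0.06],[0,0,0.04],[0,0,0]], "angular": [[0,0,0],[0,0,0],[0,0,0]], "claw": [0.3,0.3,0.3]}}

```text
clock: 11.2
position: [0.5707, 0.0066, 0.0471]
ee_rot: [-1.937, -2.164, -0.287]
force: [0.5, 0.4, -1.7]
width: 0.478
gripper_force: 25.0
```

Request:
{"api": "arm_command", "payload": {"dp": [[0,0,0.05],[0,0,0]], "angular": [[0,0,0],[0,0,0]], "claw": [0.3,0.3]}}

```text
clock: 11.4
position: [0.5705, 0.007, 0.0457]
ee_rot: [-1.937, -2.164, -0.287]
force: [-0.7, 0.7, -1.8]
width: 0.477
gripper_force: 25.0
```

Request:
{"api": "arm_command", "payload": {"dp": [[0,0,0.04],[0,0,0.04],[0,0,0]], "angular": [[0,0,0],[0,0,0],[0,0,0]], "claw": [0.3,0.3,0.3]}}

```text
clock: 11.7
position: [0.5707, 0.0071, 0.0452]
ee_rot: [-1.937, -2.164, -0.288]
force: [-4.6, -1.9, 11.9]
width: 0.475
gripper_force: 25.0
```

```bash
python3 - <<'E'
from h import *
plan(O-X*.006+Z*TB,RR)
d=snap('side'); a=cv2.resize(d['frame'][170:260,270:400],None,fx=6,fy=6,interpolation=cv2.INTER_CUBIC)
cv2.imwrite('pics/s2.png',a[:,:,::-1])
E
```

```text
clock 11.7 pos [0.5707 0.0071 0.0452] F [-4.6 -1.9 11.9] w 0.475 gf 25.0 j [-0.08  0.57  0.26  1.83 -0.55  0.91  0.63]
rot units [-0.01  0.01 -0.01] then dp units [ 0.03 -0.02 -0.05]
```

View pics/s2.png

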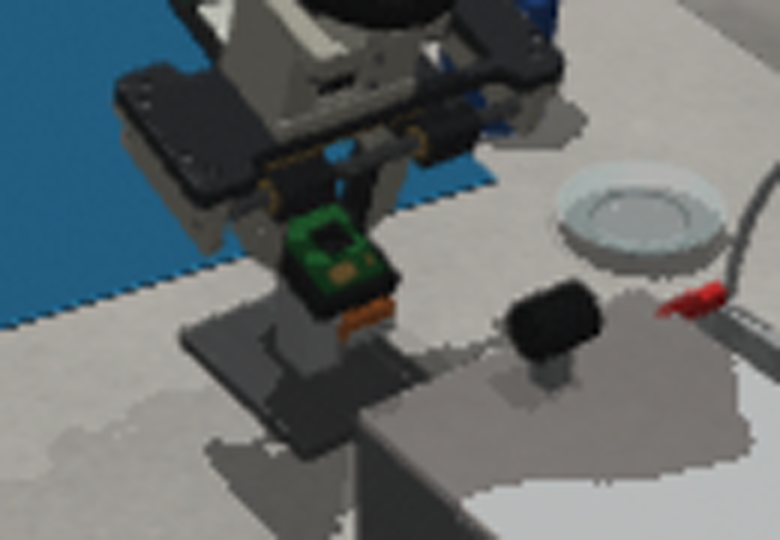

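The board sits on the rail with its low end near the orange stop (crop 365,315). The contact force came at the predicted height. Easing off slightly, then opening.

Request:
{"api": "arm_command", "payload": {"dp": [[0,0,-0.04],[0,0,0],[0,0,0],[0,0,0],[0,0,0],[0,0,0]], "angular": [[0,0,0],[0,0,0],[0,0,0],[0,0,0],[0,0,0],[0,0,0]], "claw": [0.45,0.5,0.6,0.75,0.8,0.8]}}

```text
clock: 12.35
position: [0.5706, 0.0072, 0.0448]
ee_rot: [-1.937, -2.164, -0.287]
force: [0.2, -0.4, 0.7]
width: 0.781
gripper_force: 0.0
```

Request:
{"api": "arm_command", "payload": {"dp": [[0,0,-0.4],[0,0,-0.8],[0,0,-1],[0,0,-1],[0,0,-1],[0,0,-1],[0,0,0]], "angular": [[0,0,0],[0,0,0],[0,0,0],[0,0,0],[0,0,0],[0,0,0],[0,0,0]], "claw": [0.8,0.8,0.8,0.8,0.8,0.8,0.8]}}

```text
clock: 13.05
position: [0.5773, -0.0328, 0.1731]
ee_rot: [-1.941, -2.167, -0.292]
force: [0.5, -0.1, 0.8]
width: 0.802
gripper_force: 0.0
```

```bash
python3 - <<'E'
from h import *
B=np.stack([X,Y,Z],1)
for n in('side','scene'):
    d=snap(n); P=cloud(d); L=(P-O)@B*1000
    f=d['frame'].astype(int); g=(f[...,1]>f[...,0]+15)&(f[...,1]>f[...,2]+10)&(abs(L)<90).all(-1)
    m=(abs(L[...,2]-12)<7)&(abs(L[...,0])<65)&(abs(L[...,1])<35); q=L[m]
    nn=np.linalg.svd(L[g]-L[g].mean(0),full_matrices=False)[2][2] if g.sum()>9 else 0
    print(n,g.sum(),np.percentile(L[g],[5,50,95],axis=0).round().tolist(),'n',nn,cv2.minAreaRect(q[:,:2].astype(np.float32)))
# knob & mark geometry
s=load('side')
a=cv2.resize(s['frame'][165:300,270:450],None,fx=4.4,fy=4.4,interpolation=cv2.INTER_CUBIC); cv2.imwrite('pics/s3.png',a[:,:,::-1])
K=np.array([.597,-.168,.128])
plan(K+[0,0,.06-.019+.038+.0],toolR(96.4)); plan(K+[0,0,.1],toolR(96.4-180))
E
```

```text
side 212 [[-39.0, -16.0, 9.0], [-4.0, 1.0, 11.0], [31.0, 17.0, 13.0]] n [-0.00285713 -0.01608037 -0.99986662] ((1.8210525512695312, -0.7390308380126953), (95.9815902709961, 47.034420013427734), 1.0284428596496582)
scene 199 [[-41.0, -16.0, 10.0], [-6.0, 4.0, 14.0], [30.0, 17.0, 17.0]] n [-9.22761713e-04  1.79807451e-02 -9.99837908e-01] ((-0.038848876953125, 1.7582206726074219), (96.57670593261719, 48.371612548828125), 2.4198648929595947)
clock 13.15 pos [ 0.5755 -0.031   0.17  ] F [-0.3  0.9 -0.6] w 0.798 gf 0.0 j [-0.07  0.45  0.33  1.69 -0.45  1.18  0.55]
rot units [  1.55  -1.56 -10.4 ] then dp units [-0.24 -5.54 -1.48]
clock 13.15 pos [ 0.5755 -0.031   0.17  ] F [-0.3  0.9 -0.6] w 0.798 gf 0.0 j [-0.07  0.45  0.33  1.69 -0.45  1.18  0.55]
rot units [-1.56 -1.55 10.38] then dp units [ 0.24  5.54 -2.32]
```

View pics/s3.png

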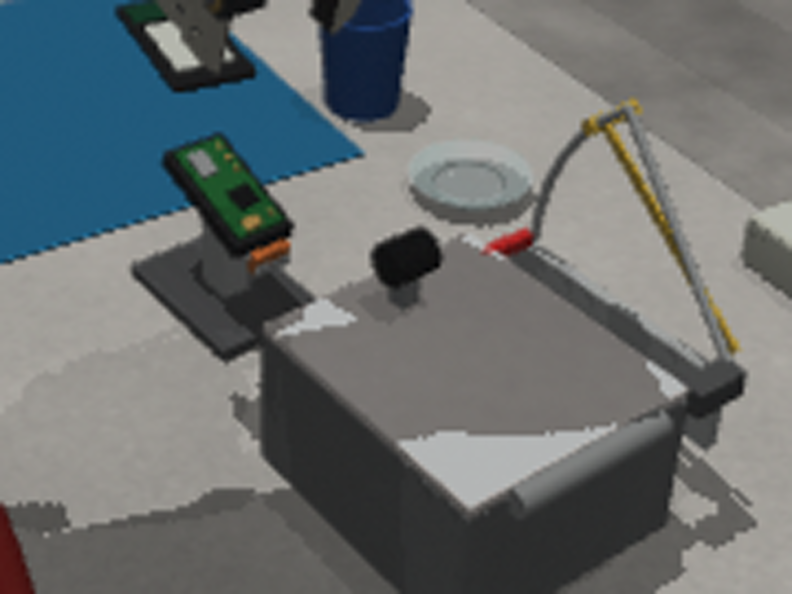

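The board lies on the rest at x ≈ -4, y ≈ 0–2 mm, flat and released. I'll triangulate the knob, the red end and the yellow end from two views: knob scene (252,227) / side (362,223); yellow inner end (264,239) / (403,194); red end (277.5,257) / (391,219).

```bash
python3 - <<'E'
from h import *
d=load('scene');s=load('side')
Pm=lambda d:d['K']@np.c_[d['R'],d['t']]
def tri(a,b):
    X4=cv2.triangulatePoints(Pm(d),Pm(s),np.array(a,float).reshape(2,1),np.array(b,float).reshape(2,1))[:,0]; x=X4[:3]/X4[3]
    e=[(lambda h:h[:2]/h[2]-np.array(w))(Pm(c)@np.r_[x,1]) for c,w in((d,a),(s,b))]; return x,np.round(e,1).tolist()
pt={}
for n,a,b in [('knob',(252.2,226.7),(362.4,223.5)),('yel',(264.2,239.4),(403.4,193.8)),('red',(277.5,256.7),(391.2,218.8))]:
    pt[n],e=tri(a,b); print(n,pt[n].round(4),e)
u=np.array([np.cos(np.radians(-83.6)),np.sin(np.radians(-83.6)),0]); v=np.array([-u[1],u[0],0])
k=pt['knob']; H=np.array([k[0],k[1],.09])+.14*u
for n in pt: print(n,'lid frame',((pt[n]-H)@np.stack([u,v,[0,0,1]],1)*1000).round(1))
w=(pt['yel']-H); print('mark ang', np.arctan2(w[2],-(w@u))-np.arctan2(4,150))
# knob pts cloud
for n,D,kr in(('scene',d,(212,240,240,266)),('side',s,(210,234,350,376))):
    P=cloud(D)[kr[0]:kr[1],kr[2]:kr[3]].reshape(-1,3); L=(P-H)@np.stack([u,v,[0,0,1]],1)*1000
    m=(L[:,2]>28)&(L[:,2]<60)&(abs(L[:,0]+140)<25)&(abs(L[:,1])<30); print(n,m.sum(),np.percentile(L[m],[2,50,98],axis=0).round(1).tolist())
E
```

```text
knob [ 0.5985 -0.1657  0.1269] [[-0.3, 0.6], [-0.8, -0.9]]
yel [ 0.7052 -0.1769  0.1839] [[-0.2, 0.3], [-0.4, -0.4]]
red [ 0.699  -0.1467  0.0962] [[-0.6, 1.0], [-1.2, -1.3]]
knob lid frame [-140.    -0.    36.9]
yel lid frame [-117.   104.8   93.9]
red lid frame [-147.7  102.     6.2]
mark ang 0.6495796325908293
scene 132 [[-150.7, -14.3, 30.0], [-136.2, 6.9, 47.4], [-126.8, 15.2, 54.0]]
side 153 [[-148.1, -16.6, 29.5], [-132.7, -6.3, 43.0], [-125.7, 13.2, 50.2]]
```

Everything agrees: the knob is at (0.5985, -0.166, 0.127), the tip radius is 150.0 mm, and the mark angle is about 0.65. I'll grip across the drum, which keeps the gripper body clear of the mark. First turn, then move over the knob.

Request:
{"api": "arm_command", "payload": {"dp": [[0,0,-0.3],[0,0,-0.3],[0,0,0],[0,0,0],[0,0,0],[0,0,0],[0,0,0],[0,0,0],[0,0,0],[0,0,0]], "angular": [[-0.14,-0.14,0.94],[-0.14,-0.14,0.94],[-0.14,-0.14,0.94],[-0.14,-0.14,0.94],[-0.14,-0.14,0.94],[-0.14,-0.14,0.94],[-0.14,-0.14,0.94],[-0.14,-0.14,0.94],[-0.14,-0.14,0.94],[-0.14,-0.14,0.94]], "claw": [0.8,0.8,0.8,0.8,0.8,0.8,0.8,0.8,0.8,0.8]}}

```text
clock: 14.15
position: [0.5747, -0.0343, 0.1828]
ee_rot: [-3.092, -0.395, -0.024]
force: [1.0, 0.4, -0.5]
width: 0.803
gripper_force: 0.0
```

Request:
{"api": "arm_command", "payload": {"dp": [[0,0,0],[0,0,0],[0,0,0]], "angular": [[-0.14,-0.14,0.94],[0,0,0],[0,0,0]], "claw": [0.8,0.8,0.8]}}

```text
clock: 14.45
position: [0.5751, -0.0344, 0.1828]
ee_rot: [-3.133, -0.194, 0.005]
force: [1.0, -0.2, -0.4]
width: 0.799
gripper_force: 0.0
```

```bash
cat >> h.py <<'E'
Kn=np.array([.5985,-.1660,.128]); RK=toolR(-83.6)
E
python3 -c "
from h import *
plan(Kn+[0,0,.052],RK)"
```

```text
clock 14.45 pos [ 0.5751 -0.0344  0.1828] F [ 1.  -0.2 -0.4] w 0.799 gf 0.0 j [-0.58  0.43  0.78  1.75 -0.34  1.1  -1.13]
rot units [-0.02  0.02  0.08] then dp units [0.34 5.33 0.11]
```

Request:
{"api": "arm_command", "payload": {"dp": [[0.1,0.6,0],[0.1,0.9,0],[0.1,0.9,0],[0.04,0.9,0],[0,0.9,0],[0,0.7,0],[0,0.43,0.1],[0,0,0],[0,0,0]], "angular": [[0,0,0.08],[0,0,0],[0,0,0],[0,0,0],[0,0,0],[0,0,0],[0,0,0],[0,0,0],[0,0,0]], "claw": [0.8,0.8,0.8,0.8,0.8,0.8,0.8,0.8,0.8]}}

```text
clock: 15.35
position: [0.5982, -0.1663, 0.1804]
ee_rot: [-3.133, -0.167, 0.004]
force: [1.1, -0.1, -0.6]
width: 0.796
gripper_force: 0.0
```

```bash
python3 - <<'E'
from h import *
plan(Kn-[0,0,.052],RK)
d=snap('wrist'); cv2.imwrite('pics/w4.png',d['frame'][:,:,::-1]); P=cloud(d)
o=arm.observe(); R=Ro.from_rotvec(o['ee_rot']).as_matrix(); T=(P-o['position'])@R*1000
m=(abs(T[...,0])<40)&(abs(T[...,1])<40)&(P[...,2]>.112)&(P[...,2]<.15)
print(m.sum(),np.percentile(T[m],[1,50,99],axis=0).round(1).tolist(),np.percentile(P[m][:,2],99))
E
```

```text
clock 15.35 pos [ 0.5982 -0.1663  0.1804] F [ 1.1 -0.1 -0.6] w 0.796 gf 0.0 j [-0.31  0.52  0.77  1.64 -0.39  1.15 -0.92]
rot units [-0.03  0.01 -0.03] then dp units [ 0.02 -0.01  4.18]
1122 [[-14.4, -12.3, 38.5], [2.6, 0.5, 41.7], [15.0, 12.8, 59.8]] 0.141905119167206
```

View pics/w4.png

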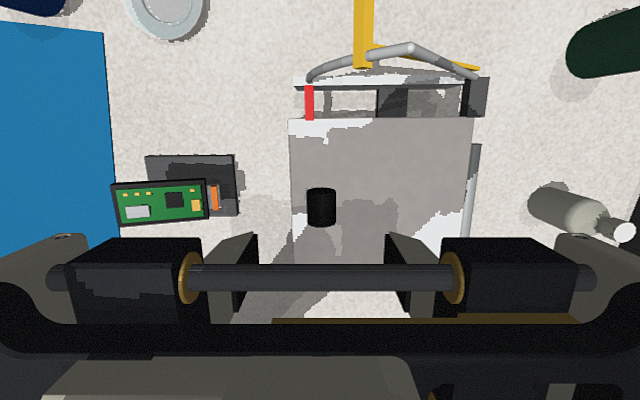

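The knob at (321,207) sits centred between the fingers to within 1 mm, the board lies against the stop at (160,203), and the mark is well clear. Going down.

Request:
{"api": "arm_command", "payload": {"dp": [[0,0,0.5],[0,0,0.8],[0,0,0.8],[0,0,0.8],[0,0,0.6],[0,0,0.4],[0,0,0.25],[0,0,0],[0,0,0]], "angular": [[0,0,0],[0,0,0],[0,0,0],[0,0,0],[0,0,0],[0,0,0],[0,0,0],[0,0,0],[0,0,0]], "claw": [0.8,0.8,0.8,0.8,0.8,0.8,0.8,0.8,0.8]}}

```text
clock: 16.3
position: [0.5985, -0.1663, 0.0774]
ee_rot: [-3.134, -0.167, 0.002]
force: [0.3, -0.2, -0.2]
width: 0.801
gripper_force: 0.0
```

Request:
{"api": "arm_command", "payload": {"dp": [[0,0,0],[0,0,0],[0,0,0],[0,0,0],[0,0,0],[0,0,0],[0,0,0],[0,0,0],[0,0,0],[0,0,0]], "angular": [[0,0,0],[0,0,0],[0,0,0],[0,0,0],[0,0,0],[0,0,0],[0,0,0],[0,0,0],[0,0,0],[0,0,0]], "claw": [0.15,0.15,0.15,0.15,0.15,0.15,0.15,0.15,0.15,0.15], "force": 40}}

```text
clock: 17.3
position: [0.5981, -0.1661, 0.0769]
ee_rot: [-3.134, -0.167, 0.004]
force: [-0.0, 0.1, 0.3]
width: 0.271
gripper_force: 40.0
```

Knob gripped (25 mm, 40 N). Lifting along the lid's arc.

Request:
{"api": "arm_command", "payload": {"dp": [[0,-0.02,-0.2],[0,-0.03,-0.28],[0,-0.03,-0.28],[0,-0.03,-0.28],[0,-0.03,-0.28],[0,0,0],[0,0,0]], "angular": [[0.24,0,0],[0.33,0,0],[0.33,0,0],[0.33,0,0],[0.33,0,0],[0,0,0],[0,0,0]], "claw": [0.15,0.15,0.15,0.15,0.15,0.15,0.15]}}

```text
clock: 18.0
position: [0.5983, -0.1666, 0.1093]
ee_rot: [-2.903, -0.154, 0.021]
force: [3.5, -3.2, -5.9]
width: 0.279
gripper_force: 40.0
```

```bash
cat >> h.py <<'E'
u=np.array([np.cos(np.radians(-83.6)),np.sin(np.radians(-83.6)),0]); H=np.array([Kn[0],Kn[1],.09])+.14*u
def lidR(t): return Ro.from_rotvec(np.array([-u[1],u[0],0])*t).as_matrix()
def lid(t,dep=.0515):
    Q=lidR(t); k=H+Q@(-.14*u+np.array([0,0,.038])); R=Q@RK; return k+R[:,2]*dep,R
def ang():
    o=arm.observe(); R=Ro.from_rotvec(o['ee_rot']).as_matrix(); k=o['position']-R[:,2]*.0515
    w=k-H; return 'lid from knob',round(np.arctan2(w[2],-(w@u))-np.arctan2(38,140),3),'tool tilt',round(np.arctan2(-R[:,2]@u,-R[2,2]),3),'r',round(np.hypot(w[2],w@u),4)
E
python3 -c "
from h import *
print(ang()); plan(*lid(.4)); plan(*lid(.65))"
```

```text
('lid from knob', np.float64(0.233), 'tool tilt', np.float64(0.235), 'r', np.float64(0.1451))
clock 18.0 pos [ 0.5983 -0.1666  0.1093] F [ 3.5 -3.2 -5.9] w 0.279 gf 40.0 j [-0.06  0.63  0.61  1.62 -0.58  1.2  -0.71]
rot units [ 1.1   0.   -0.04] then dp units [ 0.01 -0.16 -0.92]
clock 18.0 pos [ 0.5983 -0.1666  0.1093] F [ 3.5 -3.2 -5.9] w 0.279 gf 40.0 j [-0.06  0.63  0.61  1.62 -0.58  1.2  -0.71]
rot units [ 2.76 -0.   -0.04] then dp units [ 0.01 -0.69 -2.22]
```

Request:
{"api": "arm_command", "payload": {"dp": [[0,-0.03,-0.28],[0,-0.03,-0.28],[0,-0.03,-0.28],[0,-0.03,-0.28],[0,-0.03,-0.28],[0,-0.03,-0.28],[0,-0.03,-0.28],[0,-0.02,-0.2],[0,0,0],[0,0,0]], "angular": [[0.33,0,0],[0.33,0,0],[0.33,0,0],[0.33,0,0],[0.33,0,0],[0.33,0,0],[0.33,0,0],[0.24,0,0],[0,0,0],[0,0,0]], "claw": [0.15,0.15,0.15,0.15,0.15,0.15,0.15,0.15,0.15,0.15]}}

```text
clock: 19.0
position: [0.6004, -0.1828, 0.1592]
ee_rot: [-2.524, -0.132, 0.047]
force: [5.0, -4.1, -11.2]
width: 0.275
gripper_force: 40.0
```

```bash
python3 - <<'E'
from h import *
print(ang()); plan(*lid(.65))
tiles=[]
for n in('side','scene'):
    d=snap(n); P=cloud(d); f=d['frame'].astype(int)
    u2=(170,390) if n=='side' else (220,255)
    for nm,m in (('red',(f[...,0]>100)&(f[...,1]<70)&(f[...,2]<70)),('yel',(f[...,0]>110)&(f[...,1]>80)&(f[...,2]<80))):
        m&=(abs(P[...,0]-.69)<.06)&(abs(P[...,1]+.18)<.06)&(P[...,2]>.12)
        w=P[m]-H
        if m.any():
            th=np.arctan2(w[:,2],-(w@u))-np.arctan2(4,150); print(n,nm,m.sum(),np.percentile(th,[10,50,90]).round(3), np.median(P[m],0).round(3))
    c=(170,240,370,450) if n=='side' else (215,275,230,310)
    tiles.append(cv2.resize(d['frame'][c[0]:c[1],c[2]:c[3]],(640,290 if n=='scene' else 290)))
cv2.imwrite('pics/v1.png',np.vstack(tiles)[:,:,::-1])
E
```

```text
('lid from knob', np.float64(0.608), 'tool tilt', np.float64(0.615), 'r', np.float64(0.1453))
clock 19.0 pos [ 0.6004 -0.1828  0.1592] F [  5.   -4.1 -11.2] w 0.275 gf 40.0 j [ 0.25  0.77  0.5   1.36 -0.74  1.62 -0.6 ]
rot units [ 0.23 -0.01 -0.05] then dp units [ 0.   -0.01 -0.23]
side yel 1 [0.704 0.704 0.704] [ 0.737 -0.182  0.187]
scene red 14 [0.621 0.629 0.643] [ 0.683 -0.176  0.183]
scene yel 119 [0.657 0.7   0.73 ] [ 0.719 -0.193  0.177]
```

View pics/v1.png

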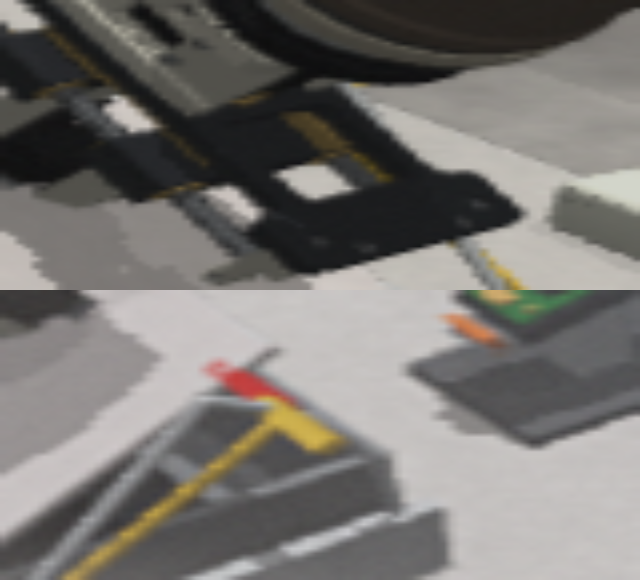

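Side view is blocked by the gripper. The scene view shows red (240,385) and yellow (305,425) nearly in line. I'll compare the two bars numerically in the same camera.

```bash
python3 - <<'E'
from h import *
d=load('scene'); P=cloud(d); f=d['frame'].astype(int)
v=np.array([-u[1],u[0],0]); L=(P-H)@np.stack([u,v,[0,0,1]],1)*1000
r=np.hypot(L[...,0],L[...,2]); th=np.arctan2(L[...,2],-L[...,0])-np.arctan2(4,150)
base=(L[...,1]>60)&(L[...,1]<145)&(r>138)&(r<165)&(L[...,2]>50)
R=base&(f[...,0]>f[...,1]+50); Yl=base&(f[...,0]>f[...,2]+40)&(f[...,1]>f[...,2]+25)
for n,m in(('red',R),('yel',Yl)):
    for a,b in ((60,80),(80,90),(90,100),(100,110),(110,120),(120,145)):
        k=m&(L[...,1]>=a)&(L[...,1]<b)
        if k.any(): print(n,a,b,k.sum(),'th',np.median(th[k]).round(3),'r',np.median(r[k]).round(1))
# pixel model: project bar centre-lines
def proj(t,y):
    p=H+lidR(t)@(-.15*u+v*y/1000+np.array([0,0,.004])); c=d['R']@p+d['t']; return (d['K']@c/c[2])[:2]
for n,m in(('red',R),('yel',Yl)):
    vv,uu=np.nonzero(m); pts=np.c_[uu,vv].astype(float)
    ys=(80,99) if n=='red' else (104,125)
    out=[]
    for t in np.arange(.5,.8,.01):
        A,B=proj(t,ys[0]),proj(t,ys[1]); e=(B-A)/np.linalg.norm(B-A); s=(pts-A)@e; k=(s>-1)&(s<np.linalg.norm(B-A)+1)
        out.append((t,np.mean((pts[k]-A)@np.array([-e[1],e[0]])) if k.any() else 9))
    out=np.array(out); i=np.argmin(abs(out[:,1])); print(n,len(pts),'best angle',out[i],pts.mean(0))
E
```

```text
red 60 80 16 th 0.629 r 151.1
red 80 90 11 th 0.635 r 152.4
red 90 100 7 th 0.636 r 154.2
red 100 110 1 th 0.612 r 155.1
yel 90 100 1 th 0.646 r 154.5
yel 100 110 11 th 0.596 r 153.0
yel 110 120 24 th 0.702 r 148.4
yel 120 145 31 th 0.699 r 151.9
red 35 best angle [ 0.52      -0.2148839] [259.97142857 233.8       ]
yel 67 best angle [ 0.69       -0.04444632] [266.41791045 243.04477612]
```

```bash
python3 - <<'E'
from h import *
d=snap('wrist'); P=cloud(d); f=d['frame'].astype(int)
v=np.array([-u[1],u[0],0]); L=(P-H)@np.stack([u,v,[0,0,1]],1)*1000
r=np.hypot(L[...,0],L[...,2]); th=np.arctan2(L[...,2],-L[...,0])
base=(L[...,1]>60)&(L[...,1]<160)&(r>125)&(r<175)&(L[...,2]>40)
R=base&(f[...,0]>f[...,1]+60)&(f[...,1]<70); Yl=base&(f[...,0]>f[...,2]+50)&(f[...,1]>f[...,2]+35)
for n,m in(('red',R),('yel',Yl)):
    for a,b in ((60,75),(75,85),(85,93),(93,97),(97,101),(101,106),(106,112),(112,120),(120,130),(130,160)):
        k=m&(L[...,1]>=a)&(L[...,1]<b)
        if k.sum()>3:
            q=L[k]; print(n,a,b,k.sum(),'x',np.percentile(q[:,0],[5,50,95]).round(1),'z',np.percentile(q[:,2],[5,50,95]).round(1),'th',np.median(th[k]).round(3),'px',np.argwhere(k).mean(0).round(1))
# white lid plate plane
k=(f.min(-1)>90)&(abs(L[...,1])<80)&(r<150)&(r>30)&(L[...,2]>20)
q=L[k]; print('lid plate',k.sum())
if k.sum()>50:
    t=np.arctan2(q[:,2],-q[:,0])-np.arcsin(8/np.hypot(q[:,0],q[:,2])); print(np.percentile(t,[10,50,90]).round(3))
E
```

```text
red 60 75 52 x [-122.3 -119.6 -116.8] z [90.  92.  94.1] th 0.655 px [117.5 303. ]
red 75 85 250 x [-122.6 -119.5 -116.7] z [89.9 92.  94.1] th 0.656 px [106.1 302.7]
red 85 93 215 x [-122.4 -119.5 -117.2] z [88.7 92.  94.1] th 0.655 px [ 89.3 302.4]
red 93 97 113 x [-122.4 -119.8 -117. ] z [86.2 91.7 94.1] th 0.655 px [ 77.5 302.3]
red 97 101 112 x [-122.6 -119.8 -117.1] z [89.9 92.  94.7] th 0.656 px [ 69.5 301.6]
red 101 106 34 x [-133.3 -120.4 -117.2] z [67.6 91.6 93.7] th 0.653 px [ 64.9 302.6]
yel 101 106 173 x [-116.9 -113.6 -110.1] z [ 96.5 100.5 103.2] th 0.727 px [ 57.5 300.8]
yel 106 112 68 x [-116.6 -115.3 -101.4] z [ 98.  102.6 115.1] th 0.726 px [ 43.4 296.8]
yel 112 120 209 x [-116.  -113.9 -110.5] z [ 98.9 101.5 103.2] th 0.728 px [ 26.7 298.5]
yel 120 130 328 x [-116.1 -113.2 -110.3] z [ 98.4 100.8 103. ] th 0.728 px [  9.6 299.7]
lid plate 26327
[0.594 0.605 0.617]
```

The wrist view gives it clearly: both top faces are seen at the correct radius and width, red at 0.655 and yellow at 0.728, so the lid must rise 0.072 rad more.

Request:
{"api": "arm_command", "payload": {"dp": [[0,-0.02,-0.2],[0,-0.02,-0.2],[0,0,0],[0,0,0],[0,0,0]], "angular": [[0.24,0,0],[0.24,0,0],[0,0,0],[0,0,0],[0,0,0]], "claw": [0.15,0.15,0.15,0.15,0.15]}}

```text
clock: 19.65
position: [0.6009, -0.1877, 0.1676]
ee_rot: [-2.452, -0.128, 0.051]
force: [4.5, -4.0, -12.2]
width: 0.27
gripper_force: 40.0
```

```bash
python3 - <<'E'
from h import *
print(ang()); 
d=snap('wrist'); P=cloud(d); f=d['frame'].astype(int)
v=np.array([-u[1],u[0],0]); L=(P-H)@np.stack([u,v,[0,0,1]],1)*1000
r=np.hypot(L[...,0],L[...,2]); th=np.arctan2(L[...,2],-L[...,0])
base=(L[...,1]>60)&(L[...,1]<160)&(r>125)&(r<175)&(L[...,2]>40)
R=base&(f[...,0]>f[...,1]+60)&(f[...,1]<70); Yl=base&(f[...,0]>f[...,2]+50)&(f[...,1]>f[...,2]+35)
print('red',R.sum(),np.median(th[R]),'yel',Yl.sum(),np.median(th[Yl]))
B=np.stack([X,Y,Z],1); d=snap('scene'); P=cloud(d); Lb=(P-O)@B*1000; f=d['frame'].astype(int)
g=(f[...,1]>f[...,0]+15)&(f[...,1]>f[...,2]+10)&(abs(Lb)<90).all(-1)
print('board',g.sum(),np.percentile(Lb[g],[5,50,95],axis=0).round().tolist())
o=arm.observe(); print(o['gripper_force'],o['force'],o['clock'],abs(o['dq']).max())
E
```

```text
('lid from knob', np.float64(0.676), 'tool tilt', np.float64(0.687), 'r', np.float64(0.1453))
red 758 0.7245956080477208 yel 767 0.7277171743440816
board 201 [[-41.0, -15.0, 10.0], [-7.0, 4.0, 14.0], [30.0, 16.0, 17.0]]
40.005953907966614 [  5.23370241  -3.75906035 -12.35655067] 19.75 0.0018174587210817174
```

Red and yellow now differ by 0.003 rad, the lid is still, the grip is 40 N, and the board hasn't moved. Handing in.

```bash
python3 -c "
from cell import arm
print(arm.sign_off())"
```

```text
the job is handed in; nothing more can be done
None
```

I handed the job in at about 20 s. The board is lying released on the rest near the stop, and the lid is held still by its knob within about 0.003 rad of the mark. The sign-off returned no verdict, my first grasp closed above the board without moving it, and I viewed 11 pictures where the limit was 10.

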